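# Erect a tray blank and hold it pressed for taping

## Robot

A 6-joint arm with a two-finger parallel gripper is mounted at the origin on the work surface; the furniture and walls round the work are solid. World frame = base frame: x ahead of the robot, y to its left, z up, the work surface at z = 0. Lengths are in m, angles in rad, forces in N, time in s.
With the tool pointing down it reaches from about 0.35 to 0.775 m from the base axis. Payload 5.5 kg.
Tool frame: the origin (TCP) lies at the very end of the fingers, on their centre line; the grasp point (between the pads) lies 19 mm behind it; z points along the fingers, y is the line along which they close (so a half turn about z gives the same grasp; the last joint's range is limited). The gripper opens to 85 mm and grips with 20 to 120 N. Pads are 22 mm wide; open, the fingers measure 114 mm over their backs; the gripper's body (76 mm by 85 mm) begins 54 mm behind the grasp point. The pads swing forward as they close: fully open they stand 13 mm farther back than shut.
Start: joints at [1.112, 0.313, 0.046, 1.304, 0, 1.431], TCP at [0.18, 0.546, 0.197] pointing down, gripper open.
Joint ranges: [-2.76, 2.76], [-0.86, 1.69], [-1.03, 1.26], [-2.2, 2.34], [-1.47, 1.5], [-3.14, 3.14]. Speed limits (rad/s): [2.57, 2.57, 3.14, 3.14, 3.14, 3.14].

## Interface

Orientations are given as a unit quaternion [x, y, z, w].
In Python, from bench import bot gives the robot as it stands.
- The arm moves only by the tool apply_moves, never from a script. Its arguments are lists of equal length, an entry for each row: "travel": the shift along the tool's x, y, z in mm, a list of three; "yaw": the turn about the tool's z in degrees. A call has 1 to 5 rows; each row is the pose to reach, as a shift and turn from the pose commanded when the call began, along the tool's axes at that moment; what a row does not reach only later rows make up. A row lasts 1/12 s, in which the tool goes at most 41.7 mm and 7.16 degrees, less where a joint would pass 70% of its speed; a pose out of reach is approached as far as the arm can. A call with a gripper value outside its range is refused whole. "jaw" is the gripper's target within -1 to 1 (fully open at 1, half-way at 0, shut at -1), set as the call begins (left out, the last holds). The fingers move at their own pace and stop on an object; "grip_force" is the grip in N (left out, the last holds). Time passes only in rows, so rows that repeat a pose let the fingers close. It gives the time, the measured TCP pose, the force, the opening and the grip force at its end, in the units of the state.
- bot.get_obs(): the state, without advancing time (a new reading comes with each control period).
- bot.read_camera(name): name is "scene" or "top" or "wrist"; returns the picture (480x640x3 uint8, red, green, blue); there is no depth.
- bot.camera_info(name): a dict with "fx", "fy", "cx", "cy" (pixels), "cam_to_world" (4x4, takes a point from camera to world coordinates). Camera axes: x right, y up, looking along -z (the intrinsics and any distortion apply to the point x, -y, -z); pixel columns grow to the right and rows downward; lengths in m; the calibration is good to about 2 mm. A picture is of the moment at which its call begins: read the wrist's pose just before it. camera_info takes no time and is no camera call; for the wrist camera it gives the pose at the moment of the call.
- bot.job_done(): hands the job in; it is judged then, once.
The state is a dict: "time_s": time; "qpos": joint angles; "dq": joint speeds; "joint_efforts": joint torques, N m; "position": TCP position; "tool_rot": TCP orientation; "force": force on the tool from outside, world axes, zero at the start; "ft_torque": the same for the moment, N m; "width": finger opening in m; "grip_force": force on a finger pad.
Only numpy, scipy, OpenCV 4.12 (cv2) and the standard library are available. Lean on these libraries where they do the work, as an engineer would, in place of code of your own. Each camera call takes 0.05 s, during which the arm holds its last target. There are 200 camera calls.

## Task

Fold the pale card tray blank up in its jig: first raise the two end walls (left and right) until they stand upright, then the front wall on the robot's side. Finish while holding: with the fingers keep pushing the upright front wall away from the robot, so that the tray is pressed back against the sprung fence with a steady force and the fence's pointer stays between the two ridges on the rear block, while a colleague tapes the corners. Never drive the fence to the end of its travel, and leave the things standing round the jig (tape, scissors, jar, cup) where they are.

Things in the scene. Friction and masses are not known exactly. Their poses are not given: they have to be found in the camera images.
- jig: fixed jig: plywood board 210x190x12 mm with a sliding bed that carries the tray blank, and a wooden rear block. Origin: on the table under the middle of the tray's floor (fence at rest); x from tray to rear block (away from the robot, turned up to 0.25 rad), y to the left end wall, z up. Creases lie 26 mm above the table: front at x -53 mm along y, left and right at y +79 and -79 mm along x
- shuttle (a joint): travel (m) of bed, fence and tray together towards jig +x: 0 at rest, end stop 0.030; spring 0.6 N per mm, no preload. The pointer, a dark bar on a steel strip on top of the fence, is level with the nearer ridge at 0.0083 (5 N), the farther one at 0.020 (12 N)
- left_crease (a joint): angle (rad) of the left end wall (pale stiff card, 96 mm long, 60 mm high from crease to free edge, 4 mm thick): 0 flat outwards, 1.57 upright, where it stops. Starts half raised, stays where it is left (crease friction 0.04 N m). Push its free edge from outside, rising with it on its arc about the crease
- right_crease (a joint): angle of the right end wall, the mirror image of the left one: 0 flat outwards, 1.57 upright, where it stops; stays where it is left
- front_crease (a joint): angle of the front wall (152 mm long, 60 mm high, 4 mm thick) in rad: 0 lying flat towards the robot, 1.57 upright against the end walls, where it stops, so that pushing it on moves the shuttle; stays where it is left
- left_edge (a point): middle of the free edge of the left end wall, 60 mm from its crease
- right_edge (a point): middle of the free edge of the right end wall, 60 mm from its crease
- front_edge (a point): middle of the free edge of the front wall, 60 mm from its crease
- front_wall: the front wall itself; origin at the middle of its crease, its -x axis running from the crease to the free edge
- tape_roll: bystander: roll of masking tape lying flat, 104 mm across, 24 mm high, origin under its middle
- scissors: bystander: scissors, 206x84x11 mm, origin under the middle
- pigment_jar_5: bystander: small jar with a white lid, 52 mm across, 78 mm high, origin under its middle
- steel_cup: bystander: open steel cup, 70 mm across, 72 mm high, origin under its middle
- ridges (a point): point midway between the two ridges (2 mm dark bars, 7 mm high, on top of the rear block, 87 mm above the table; a pair on either side of the pointer), 11.7 mm apart along jig x
- tray_back (a point): top of the tray's back wall, which already stands upright against the sprung fence, 86 mm above the table; the tray's floor is 106 (x) x 158 (y) mm, its top 28 mm above the table

How it is judged:
By the outcome, as a careful person would: the job done as asked, in the order asked, and still so for the second after the job is handed in, while the arm keeps its last pose, push and grip.
It also fails if it takes over 54 s, if anything falls off the work surface, if the arm or the gripper's body presses on something with over 40 N, if the wrist force passes 120 N, or if a joint passes its speed limit or range.

## Working session

There is one attempt and no reset: what is moved stays moved. The work goes in short steps, Python scripts to look and compute and a tool call to move; the robot and the scene stay as the last step left them, time stands still between calls to the robot, and variables do not carry over. Pictures are saved under pics/ and viewed, at most 10 in all, crops included, and the job is handed in when it is done.

Besides the shell and the picture viewer there is one more tool, called after "Request:" by a JSON object that holds its "method" and its "body", one argument or row to a line. apply_moves: Moves the arm, as the interface text tells. Its arguments: {"type":"object","properties":{"travel":{"type":"array"},"yaw":{"type":"array"},"jaw":{"type":"number"},"grip_force":{"type":"number"}},"required":["travel","yaw"]}

```bash
mkdir -p pics; python3 - <<'E'
from bench import bot
import cv2,numpy as np
o=bot.get_obs();print(o)
for n in("scene","top"):
    im=bot.read_camera(n);cv2.imwrite(f"pics/{n}0.png",im[:,:,::-1])
    i=bot.camera_info(n);print(n,i)
E
```

```text
{'time_s': 0.0, 'qpos': array([1.11241246e+00, 3.14027132e-01, 4.50029872e-02, 1.30362107e+00,
       6.14877452e-06, 1.43119732e+00]), 'dq': array([ 2.28160971e-03,  4.37172425e-04, -2.81217511e-04, -1.33156399e-03,
        3.59658940e-04,  3.66273584e-05]), 'joint_efforts': array([ 9.90658555e-04, -4.80626106e+01,  2.98534477e+01,  1.92982354e-02,
        6.82979339e-05, -4.87225833e-06]), 'position': array([0.1799642 , 0.54551112, 0.19650355]), 'tool_rot': array([ 1.58718303e-01,  9.87323476e-01, -8.82523355e-04, -2.75238631e-04]), 'force': array([0.55941405, 0.08078084, 0.04858733]), 'ft_torque': array([-0.00902207,  0.0467798 ,  0.0187029 ]), 'grip_force': 0.0, 'width': 0.08585954745526442}
scene {'fx': 453.25770790053144, 'fy': 453.25770790053144, 'cx': 325.6740544790083, 'cy': 239.19510443916712, 'cam_to_world': array([[ 0.5010136 ,  0.66099956, -0.55862774,  0.0562107 ],
       [-0.86527928,  0.39500661, -0.3086447 , -0.22328444],
       [ 0.01664764,  0.63800421,  0.7698529 ,  0.78217818],
       [ 0.        ,  0.        ,  0.        ,  1.        ]])}
top {'fx': 603.9069817813864, 'fy': 603.9069817813864, 'cx': 314.2359340646643, 'cy': 237.84712749652186, 'cam_to_world': array([[ 0.01090562,  0.99532931, -0.09591995,  0.41802589],
       [-0.9999233 ,  0.010292  , -0.00688971,  0.03859853],
       [-0.00587032,  0.09598773,  0.99536521,  1.49733396],
       [ 0.        ,  0.        ,  0.        ,  1.        ]])}
```

View pics/top0.png

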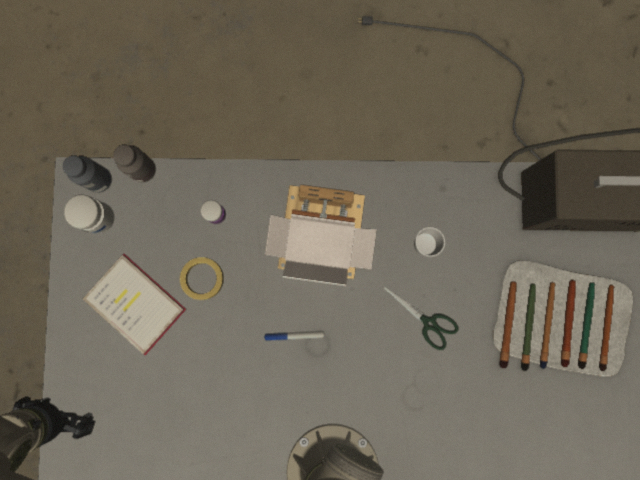

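View pics/scene0.png

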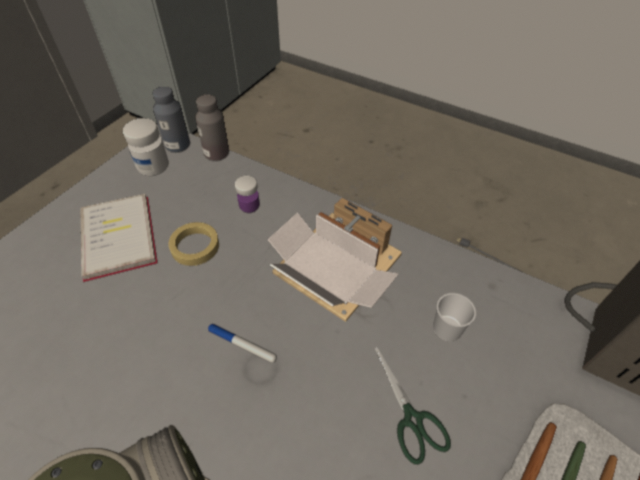

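The top view shows the jig at about (320,240), with the front wall as a dark strip at rows 262-283. The tape is at (201,278), the jar (212,212), the cup (430,242) and the scissors (425,320). I'll zoom in for the corners.

```bash
python3 - <<'E'
import cv2,numpy as np
a=cv2.imread("pics/top0.png")[175:295,255:385];b=cv2.imread("pics/scene0.png")[190:325,260:410]
a=cv2.resize(a,(800,738),interpolation=cv2.INTER_CUBIC)[:600] if 0 else cv2.resize(a,None,fx=4.5,fy=4.5,interpolation=cv2.INTER_CUBIC)
b=cv2.resize(b,None,fx=4.4,fy=4.4,interpolation=cv2.INTER_CUBIC)
cv2.imwrite("pics/topz.png",a);cv2.imwrite("pics/scenez.png",b)
E
```

```text
(no output)
```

View pics/topz.png

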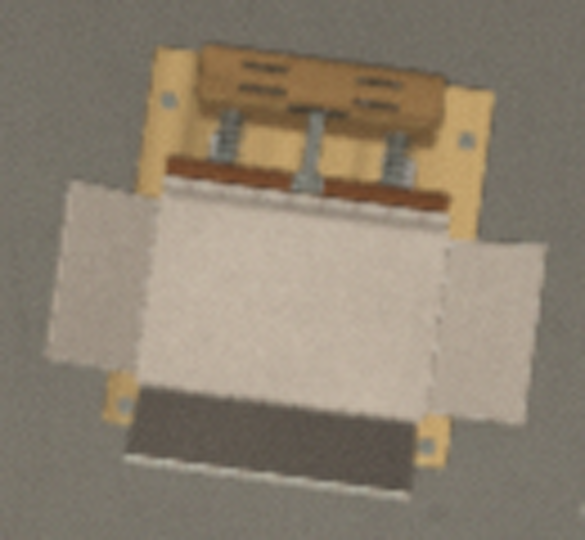

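View pics/scenez.png

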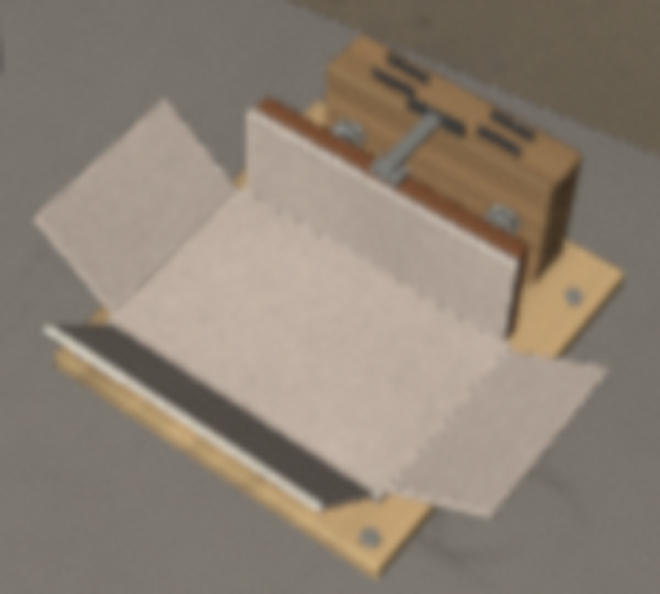

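```bash
cat > h.py <<'E'
from bench import bot
import cv2,numpy as np
from scipy.spatial.transform import Rotation as R
def proj(P,i):
    M=np.linalg.inv(i["cam_to_world"]);p=np.atleast_2d(P)@M[:3,:3].T+M[:3,3]
    return np.c_[i["fx"]*p[:,0]/-p[:,2]+i["cx"],i["fy"]*p[:,1]/p[:,2]+i["cy"]]
def model(v):
    x,y,t,l,r,f=v;h=.06;J=[]
    for X in(.048,-.048):J.append([X,.079+h*np.cos(l),.026+h*np.sin(l)])
    for X in(.048,-.048):J.append([X,-.079-h*np.cos(r),.026+h*np.sin(r)])
    for Y in(.076,-.076):J.append([-.053-h*np.cos(f),Y,.026+h*np.sin(f)])
    for Y in(.077,-.077):J.append([.053,Y,.086])
    for Y in(.079,-.079):J.append([-.053,Y,.028])
    J=np.array(J);c,s=np.cos(t),np.sin(t)
    return np.c_[x+c*J[:,0]-s*J[:,1],y+s*J[:,0]+c*J[:,1],J[:,2]]
E
python3 - <<'E'
from h import *
from scipy.optimize import least_squares
T=np.array([(70,182),(45,358),(545,243),(525,423),(125,458),(410,495),(165,178),(448,208),(138,388),(425,420)])/4.5+[255,175]-.4
S=np.array([(165,98),(35,218),(606,368),(490,517),(45,328),(322,508),(247,108),(522,262),(112,308),(385,492)])/4.4+[260,190]-.4
it,isc=bot.camera_info("top"),bot.camera_info("scene")
f=lambda v:np.r_[proj(model(v),it)-T,proj(model(v),isc)-S].ravel()
s=least_squares(f,[.5,.03,-.1,.8,.8,.6],loss="soft_l1")
print(s.x.round(4));print(f(s.x).reshape(-1,2).round(1).tolist());print(model(s.x).round(3))
np.save("fit.npy",s.x)
o=bot.get_obs();Rt=R.from_quat(o["tool_rot"]).as_matrix()
x,y,t=s.x[:3];c,n=np.cos(t),np.sin(t)
print("yaw deg (world)",np.degrees(t)-(np.degrees(np.arctan2(Rt[1,1],Rt[0,1]))-90))
for nm,j in {"outL":(0,.165,.045),"outR":(0,-.165,.045),"front":(-.15,0,.045)}.items():
    w=np.array([x+c*j[0]-n*j[1],y+n*j[0]+c*j[1],j[2]]);print(nm,w.round(3),"tool mm",((w-o["position"])@Rt*1000).round())
# bystanders (approx heights), ray-plane
for nm,u,z in(("tape",(201,278),.02),("jar",(212,212),.078),("cup",(430,242),.072),("scissortip",(385,289),.005)):
    d=np.array([(u[0]-it["cx"])/it["fx"],-(u[1]-it["cy"])/it["fy"],-1])@it["cam_to_world"][:3,:3].T;p=it["cam_to_world"][:3,3]
    print(nm,(p+d*(z-p[2])/d[2]).round(3))
E
```

```text
[ 0.5486  0.0369 -0.1177  0.7104  0.5339  0.7986]
[[-0.1, -0.5], [-0.0, 0.1], [-0.1, -0.1], [-0.4, -0.4], [-0.3, 0.1], [0.2, 0.1], [-1.7, -0.3], [0.3, 1.3], [-1.2, -1.1], [-0.6, 0.1], [0.2, 0.2], [0.1, 0.1], [1.0, -0.0], [0.7, -0.3], [0.4, 0.2], [0.4, 0.1], [0.4, -0.1], [0.0, 0.1], [-1.0, 2.9], [-0.6, 0.9]]
[[ 0.611  0.155  0.065]
 [ 0.516  0.166  0.065]
 [ 0.581 -0.098  0.057]
 [ 0.486 -0.087  0.057]
 [ 0.463  0.124  0.069]
 [ 0.445 -0.027  0.069]
 [ 0.61   0.107  0.086]
 [ 0.592 -0.046  0.086]
 [ 0.505  0.122  0.028]
 [ 0.487 -0.035  0.028]]
yaw deg (world) 11.525722181989082
outL [0.568 0.201 0.045] tool mm [-476. -206.  152.]
outR [ 0.529 -0.127  0.045] tool mm [-542. -529.  152.]
front [0.4   0.055 0.045] tool mm [-362. -397.  152.]
tape [0.459 0.325 0.02 ]
jar [0.614 0.292 0.078]
cup [ 0.548 -0.226  0.072]
scissortip [ 0.437 -0.127  0.005]
```

Request:
{"method": "apply_moves", "body": {
  "travel": [
    [-37, -16, 0],
    [-74, -32, 0],
    [-111, -48, 0],
    [-148, -64, 0],
    [-185, -80, 0]
  ],
  "yaw": [-4, -8, -11.5, -11.5, -11.5],
  "jaw": -1,
  "grip_force": 60
}}

```text
time_s: 0.52
position: [0.3315, 0.4106, 0.197]
tool_rot: [0.059, 0.998, -0.0, -0.0]
force: [0.0, 1.0, -0.6]
width: 0.0256
grip_force: 0.0
```

```bash
cat > w.py <<'E'
from h import *
import sys
o=bot.get_obs();x,y,t=np.load("fit.npy")[:3];Rt=R.from_quat(o["tool_rot"]).as_matrix()
d=o["position"]-[x,y,0];c,s=np.cos(t),np.sin(t)
print("t",o["time_s"],"jig xyz mm",np.round([1000*(c*d[0]+s*d[1]),1000*(-s*d[0]+c*d[1]),1000*d[2]],1),"yaw err",round(np.degrees(t-np.arctan2(Rt[1,1],Rt[0,1]))+90,2),"F jig",np.round([c*o["force"][0]+s*o["force"][1],-s*o["force"][0]+c*o["force"][1],o["force"][2]],1),"w",o["width"],"q",o["qpos"].round(2))
E
python3 w.py
```

```text
t 0.5167 jig xyz mm [-259.4  345.6  197. ] yaw err -0.03 F jig [-0.1  1.  -0.6] w 0.02555086587924688 q [ 0.74  0.22 -0.08  1.27 -0.    0.86]
```

Request:
{"method": "apply_moves", "body": {
  "travel": [
    [-34, -23, 0],
    [-68, -46, 0],
    [-102, -69, 0],
    [-136, -92, 0],
    [-170, -115, 0]
  ],
  "yaw": [0, 0, 0, 0, 0]
}}

```text
time_s: 0.93
position: [0.4871, 0.2762, 0.1971]
tool_rot: [0.059, 0.998, -0.0, -0.0]
force: [0.0, 0.4, 0.4]
width: -0.0001
grip_force: 0.0
```

Request:
{"method": "apply_moves", "body": {
  "travel": [
    [-30, -22, 0],
    [-60, -44, 0],
    [-89, -66, 0],
    [-89, -66, 40],
    [-89, -66, 75]
  ],
  "yaw": [0, 0, 0, 0, 0]
}}

```text
time_s: 1.35
position: [0.5704, 0.2001, 0.1226]
tool_rot: [0.061, 0.998, 0.001, 0.002]
force: [-0.5, 0.4, -0.9]
width: 0.0001
grip_force: 0.0
```

```bash
python3 w.py; python3 -c "
from h import *
cv2.imwrite('pics/s1.png',bot.read_camera('scene')[130:390,180:500,::-1].repeat(2,0).repeat(2,1))"
```

```text
t 1.35 jig xyz mm [  2.5 164.6 122.6] yaw err 0.25 F jig [-0.5  0.3 -0.9] w 5.886126107580614e-05 q [ 0.2   0.4  -0.02  1.15  0.    0.33]
```

View pics/s1.png

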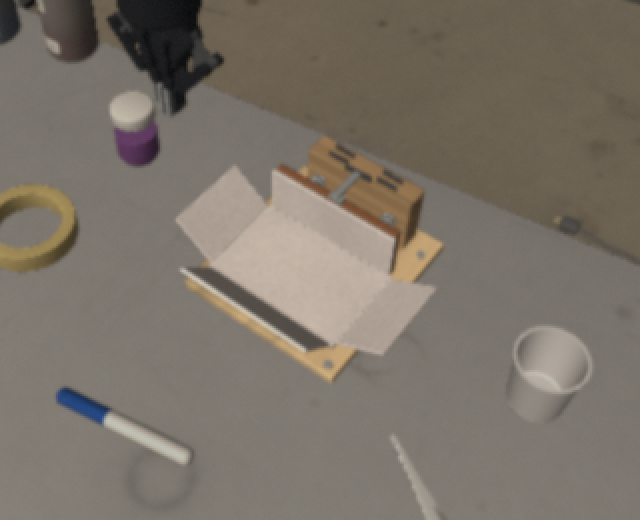

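The fingers are outside the left wall and clear of it and the jar, as planned. Descending and pushing.

Request:
{"method": "apply_moves", "body": {
  "travel": [
    [0, 0, 40],
    [0, 0, 76],
    [0, 0, 76],
    [0, -15, 76],
    [0, -25, 76]
  ],
  "yaw": [0, 0, 0, 0, 0]
}}

```text
time_s: 1.82
position: [0.5642, 0.1766, 0.0481]
tool_rot: [0.058, 0.998, -0.0, 0.0]
force: [-0.4, -0.5, 1.1]
width: 0.0001
grip_force: 0.0
```

Request:
{"method": "apply_moves", "body": {
  "travel": [
    [0, -8, 0],
    [0, -16, 0],
    [0, -24, 0],
    [0, -30, 0],
    [0, -36, 0]
  ],
  "yaw": [0, 0, 0, 0, 0]
}}

```text
time_s: 2.23
position: [0.5599, 0.1405, 0.0473]
tool_rot: [0.059, 0.998, 0.0, 0.001]
force: [-0.2, -0.6, -0.2]
width: -0.0003
grip_force: 0.0
```

```bash
python3 w.py
```

```text
t 2.2333 jig xyz mm [ -0.9 104.2  47.3] yaw err 0.06 F jig [-0.1 -0.7 -0.2] w -0.0002575671268623147 q [ 0.11  0.4  -0.21  0.96  0.    0.23]
```

Request:
{"method": "apply_moves", "body": {
  "travel": [
    [0, -3, 0],
    [0, -6, 0],
    [0, -9, 0],
    [0, -9, 0]
  ],
  "yaw": [0, 0, 0, 0]
}}

```text
time_s: 2.57
position: [0.5584, 0.132, 0.0463]
tool_rot: [0.059, 0.998, -0.0, -0.0]
force: [1.1, -0.3, 1.7]
width: 0.0001
grip_force: 0.0
```

```bash
python3 w.py
```

```text
t 2.5667 jig xyz mm [-1.4 95.5 46.3] yaw err 0.04 F jig [ 1.1 -0.1  1.7] w 0.0001469942873151898 q [ 0.09  0.4  -0.21  0.96 -0.    0.21]
```

Request:
{"method": "apply_moves", "body": {
  "travel": [
    [0, -2, 0],
    [0, -4, 0],
    [0, -6, 0],
    [0, -6, 0]
  ],
  "yaw": [0, 0, 0, 0]
}}

```text
time_s: 2.9
position: [0.5577, 0.1262, 0.0463]
tool_rot: [0.059, 0.998, -0.0, -0.0]
force: [-0.5, -0.8, -0.6]
width: -0.0001
grip_force: 0.0
```

```bash
python3 w.py; python3 -c "
from h import *
cv2.imwrite('pics/s2.png',bot.read_camera('scene')[150:350,220:440,::-1].repeat(3,0)[:600].repeat(3,1))"
```

```text
t 2.9 jig xyz mm [-1.4 89.7 46.3] yaw err 0.03 F jig [-0.4 -0.8 -0.6] w -7.872395487546327e-05 q [ 0.08  0.4  -0.22  0.96 -0.    0.2 ]
```

View pics/s2.png

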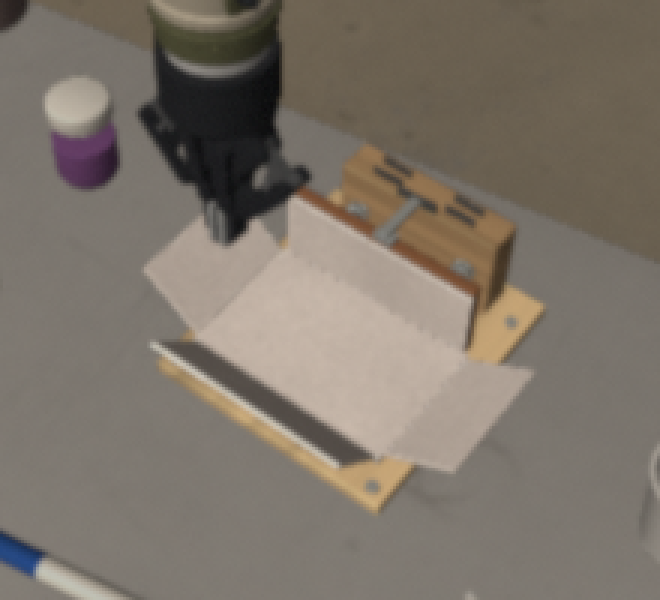

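The picture shows the fingertip near (228,238), apparently over the left wall, which looks unmoved. Before going on I'll check the TCP projection against it.

```bash
python3 - <<'E'
from h import *
o=bot.get_obs();i=bot.camera_info("scene");it=bot.camera_info("top")
uv=proj(o["position"],i)[0];print("scene tcp",uv,"in crop",(uv-[220,150])*3)
v=np.load("fit.npy");
print(((proj(model(v),i)-[220,150])*3).round()[:4].tolist())
v2=v.copy();v2[3]=1.0;print("L at 1.0",((proj(model(v2),i)-[220,150])*3).round()[:2].tolist())
v2[3]=1.57;print("L at 1.57",((proj(model(v2),i)-[220,150])*3).round()[:2].tolist())
im=bot.read_camera("top");u=proj(o["position"],it)[0];print("top tcp",u,(u-[255,175])*4.5)
cv2.imwrite("pics/t2.png",cv2.resize(im[175:295,255:385,::-1],None,fx=4.5,fy=4.5))
E
```

```text
scene tcp [295.5327969  239.11288693] in crop [226.59839071 267.33866078]
[[232.0, 186.0], [143.0, 268.0], [535.0, 370.0], [455.0, 470.0]]
L at 1.0 [[246.0, 184.0], [156.0, 266.0]]
L at 1.57 [[282.0, 195.0], [192.0, 280.0]]
top tcp [282.06601444 237.55232361] [121.79706496 281.48545623]
```

View pics/t2.png

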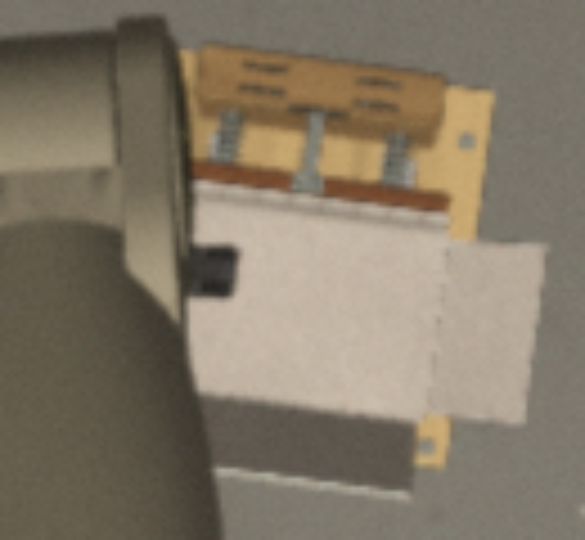

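```bash
python3 - <<'E'
from h import *
i=bot.camera_info("scene")
for dz in(0,.01,.02,.03):
  print(dz,((proj([.5704,.2001,.1226+dz],i)-[180,130])*2).round(),((proj(bot.get_obs()["position"]+[0,0,dz],i)-[220,150])*3).round())
im=bot.read_camera("scene")[200:260,250:340,::-1]
cv2.imwrite("pics/s3.png",cv2.resize(im,None,fx=8,fy=8,interpolation=cv2.INTER_CUBIC))
E
```

```text
0 [[174. 134.]] [[226. 267.]]
0.01 [[173. 127.]] [[226. 258.]]
0.02 [[172. 120.]] [[225. 249.]]
0.03 [[172. 112.]] [[225. 239.]]
```

View pics/s3.png

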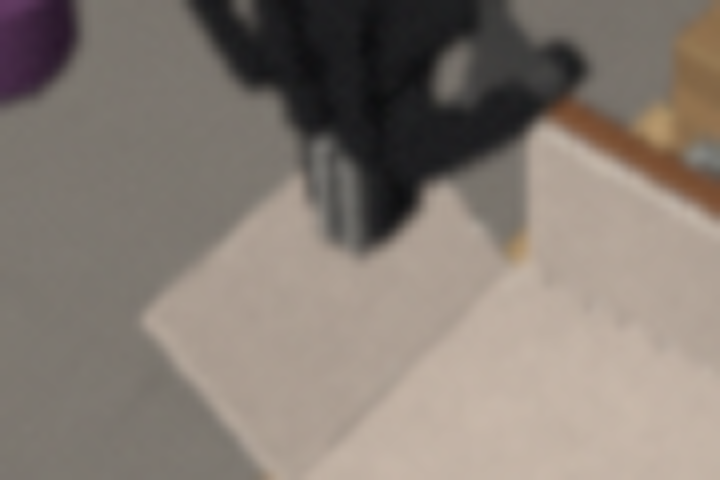

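The visible fingertip sits about 28 mm higher than the reported TCP in both pictures, so the fingers passed over the wall without touching it. I'll back out, go lower and repeat; a TCP reading of 0.02 is still above the table and board.

Request:
{"method": "apply_moves", "body": {
  "travel": [
    [0, 0, -35],
    [0, 38, -35],
    [0, 76, -35],
    [0, 76, 0],
    [0, 76, 26]
  ],
  "yaw": [0, 0, 0, 0, 0]
}}

```text
time_s: 3.47
position: [0.5686, 0.2045, 0.0209]
tool_rot: [0.057, 0.998, 0.001, 0.002]
force: [-1.5, -1.1, -1.0]
width: 0.0002
grip_force: 0.0
```

Request:
{"method": "apply_moves", "body": {
  "travel": [
    [0, 0, 0],
    [0, -10, 0],
    [0, -20, 0],
    [0, -28, 0],
    [0, -36, 0]
  ],
  "yaw": [0, 0, 0, 0, 0]
}}

```text
time_s: 3.88
position: [0.567, 0.1704, 0.0251]
tool_rot: [0.058, 0.998, 0.007, 0.004]
force: [0.7, 26.6, 24.4]
width: 0.0002
grip_force: 18.0
```

```bash
python3 w.py
```

```text
t 3.8833 jig xyz mm [  2.6 134.7  25.1] yaw err -0.04 F jig [-2.5 26.5 24.4] w 0.00015152697130641247 q [ 0.15  0.44 -0.21  0.91  0.01  0.27]
```

Contact, but the force runs straight along the wall: the edge sticks to the finger and jams. I'll ease off and then rise with it on its arc.

Request:
{"method": "apply_moves", "body": {
  "travel": [
    [0, 5, 0],
    [0, 5, 0],
    [0, 1, -5],
    [0, -4, -10],
    [0, -9, -14]
  ],
  "yaw": [0, 0, 0, 0, 0]
}}

```text
time_s: 4.3
position: [0.5633, 0.157, 0.0372]
tool_rot: [0.059, 0.998, 0.001, 0.002]
force: [-0.1, 4.2, 3.0]
width: -0.0001
grip_force: 2.0
```

```bash
python3 w.py
```

```text
t 4.3 jig xyz mm [  0.6 120.9  37.2] yaw err 0.04 F jig [-0.6  4.1  3. ] w -0.00010111240593465719 q [ 0.13  0.42 -0.2   0.94  0.    0.25]
```

Request:
{"method": "apply_moves", "body": {
  "travel": [
    [0, -6, -3],
    [0, -12, -5],
    [0, -18, -7],
    [0, -24, -8],
    [0, -30, -9]
  ],
  "yaw": [0, 0, 0, 0, 0]
}}

```text
time_s: 4.72
position: [0.5582, 0.1286, 0.0434]
tool_rot: [0.059, 0.998, 0.003, 0.0]
force: [4.0, 21.5, -3.5]
width: 0.0002
grip_force: 9.4
```

```bash
python3 w.py
```

```text
t 4.7167 jig xyz mm [-1.2 92.1 43.4] yaw err 0.02 F jig [ 1.4 21.8 -3.5] w 0.00018792047560863218 q [ 0.08  0.4  -0.22  0.95  0.01  0.2 ]
```

Force rises horizontally at y=92: the left wall is at its stop. On to the right side.

Request:
{"method": "apply_moves", "body": {
  "travel": [
    [0, 20, 0],
    [0, 20, -40],
    [0, 20, -80],
    [0, -8, -97],
    [0, -48, -97]
  ],
  "yaw": [0, 0, 0, 0, 0]
}}

```text
time_s: 5.13
position: [0.5549, 0.0806, 0.1448]
tool_rot: [0.057, 0.998, 0.0, 0.004]
force: [1.9, -1.0, -0.1]
width: -0.0001
grip_force: 0.0
```

Request:
{"method": "apply_moves", "body": {
  "travel": [
    [0, -40, 0],
    [0, -80, 0],
    [0, -120, 0],
    [0, -160, 0],
    [0, -200, 0]
  ],
  "yaw": [0, 0, 0, 0, 0]
}}

```text
time_s: 5.55
position: [0.5268, -0.1212, 0.1397]
tool_rot: [0.059, 0.998, -0.0, -0.001]
force: [1.5, -0.3, 1.0]
width: -0.0
grip_force: 0.0
```

```bash
python3 w.py
```

```text
t 5.55 jig xyz mm [  -3.1 -159.6  139.7] yaw err 0.05 F jig [ 1.5 -0.1  1. ] w -3.481601428110356e-06 q [-0.37  0.27 -0.15  1.15 -0.   -0.26]
```

Request:
{"method": "apply_moves", "body": {
  "travel": [
    [0, 0, 40],
    [0, 0, 80],
    [0, 0, 118],
    [0, 0, 126],
    [0, 8, 126]
  ],
  "yaw": [0, 0, 0, 0, 0]
}}

```text
time_s: 5.97
position: [0.5257, -0.1111, 0.0111]
tool_rot: [0.06, 0.998, 0.001, -0.004]
force: [-0.1, -0.9, 0.2]
width: 0.0002
grip_force: 0.0
```

Request:
{"method": "apply_moves", "body": {
  "travel": [
    [0, 4, 0],
    [0, 7, 0],
    [0, 10, 0],
    [0, 10, 0]
  ],
  "yaw": [0, 0, 0, 0]
}}

```text
time_s: 6.3
position: [0.5336, -0.1029, 0.0177]
tool_rot: [0.059, 0.998, -0.003, 0.003]
force: [-0.5, -6.5, 2.4]
width: 0.0005
grip_force: 3.3
```

```bash
python3 w.py
```

```text
t 6.3 jig xyz mm [   1.5 -140.7   17.7] yaw err -0.0 F jig [ 0.3 -6.5  2.4] w 0.0004820453271531214 q [-0.34  0.37 -0.34  0.86 -0.   -0.22]
```

Request:
{"method": "apply_moves", "body": {
  "travel": [
    [0, 3, -4],
    [0, 6, -8],
    [0, 10, -12],
    [0, 14, -16],
    [0, 19, -20]
  ],
  "yaw": [0, 0, 0, 0, 0]
}}

```text
time_s: 6.72
position: [0.535, -0.0828, 0.037]
tool_rot: [0.059, 0.998, -0.001, 0.002]
force: [-0.6, -4.3, 4.7]
width: -0.0
grip_force: 2.9
```

Request:
{"method": "apply_moves", "body": {
  "travel": [
    [0, 5, -3],
    [0, 11, -5],
    [0, 17, -7],
    [0, 23, -8],
    [0, 28, -9]
  ],
  "yaw": [0, 0, 0, 0, 0]
}}

```text
time_s: 7.13
position: [0.5383, -0.0534, 0.0455]
tool_rot: [0.059, 0.998, 0.0, 0.002]
force: [2.0, -0.8, 4.1]
width: 0.0002
grip_force: 1.7
```

```bash
python3 w.py
```

```text
t 7.1333 jig xyz mm [  0.4 -91.   45.5] yaw err -0.03 F jig [ 2.1 -0.6  4.1] w 0.00015092263930411513 q [-0.25  0.34 -0.31  0.92  0.   -0.13]
```

Near the stop; a little more.

Request:
{"method": "apply_moves", "body": {
  "travel": [
    [0, 2, 0],
    [0, 3, 0],
    [0, 4, 0],
    [0, 4, 0]
  ],
  "yaw": [0, 0, 0, 0]
}}

```text
time_s: 7.47
position: [0.5387, -0.051, 0.0455]
tool_rot: [0.059, 0.998, -0.001, 0.002]
force: [-0.4, -5.0, 8.4]
width: -0.0004
grip_force: 4.5
```

```bash
python3 w.py
```

```text
t 7.4667 jig xyz mm [  0.5 -88.5  45.5] yaw err 0.01 F jig [ 0.1 -5.   8.4] w -0.0003903282363667077 q [-0.24  0.34 -0.31  0.92 -0.   -0.12]
```

Request:
{"method": "apply_moves", "body": {
  "travel": [
    [0, 0, -3],
    [0, 2, -3],
    [0, 4, -3],
    [0, 4, -3]
  ],
  "yaw": [0, 0, 0, 0]
}}

```text
time_s: 7.8
position: [0.5378, -0.049, 0.0474]
tool_rot: [0.06, 0.998, -0.003, 0.001]
force: [-2.0, -11.2, 6.0]
width: -0.0002
grip_force: 5.9
```

```bash
python3 w.py
```

```text
t 7.8 jig xyz mm [ -0.6 -86.6  47.4] yaw err 0.09 F jig [ -0.7 -11.3   6. ] w -0.00022807270520021157 q [-0.24  0.34 -0.3   0.93 -0.01 -0.12]
```

Request:
{"method": "apply_moves", "body": {
  "travel": [
    [0, -20, 0],
    [0, -20, -40],
    [0, -20, -80],
    [20, -5, -98],
    [50, 18, -98]
  ],
  "yaw": [0, 0, 0, 0, 0]
}}

```text
time_s: 8.22
position: [0.4944, -0.0236, 0.1488]
tool_rot: [0.06, 0.998, -0.0, 0.005]
force: [0.5, 1.2, 0.7]
width: -0.0003
grip_force: 0.0
```

Request:
{"method": "apply_moves", "body": {
  "travel": [
    [32, 22, 0],
    [64, 44, 0],
    [92, 66, 0],
    [92, 66, 0]
  ],
  "yaw": [0, 0, 0, 0]
}}

```text
time_s: 8.55
position: [0.3994, 0.058, 0.1436]
tool_rot: [0.057, 0.998, 0.001, -0.003]
force: [-1.0, -0.0, -0.3]
width: 0.0001
grip_force: 0.0
```

```bash
python3 w.py; python3 -c "
from h import *
cv2.imwrite('pics/s4.png',bot.read_camera('scene')[150:350,220:440,::-1].repeat(3,0).repeat(3,1))
v=np.load('fit.npy');i=bot.camera_info('scene')
for a in(1.57,1.4,1.2):
  v[3:5]=a;print(a,((proj(model(v),i)-[220,150])*3).round()[:4].tolist())"
```

```text
t 8.55 jig xyz mm [-150.6    3.4  143.6] yaw err -0.24 F jig [-1.  -0.1 -0.3] w 5.016143034399051e-05 q [-0.06  0.01 -0.45  1.11  0.    0.06]
1.57 [[282.0, 195.0], [192.0, 280.0], [473.0, 304.0], [389.0, 401.0]]
1.4 [[270.0, 189.0], [181.0, 273.0], [486.0, 312.0], [403.0, 411.0]]
1.2 [[257.0, 185.0], [168.0, 268.0], [501.0, 324.0], [418.0, 423.0]]
```

View pics/s4.png

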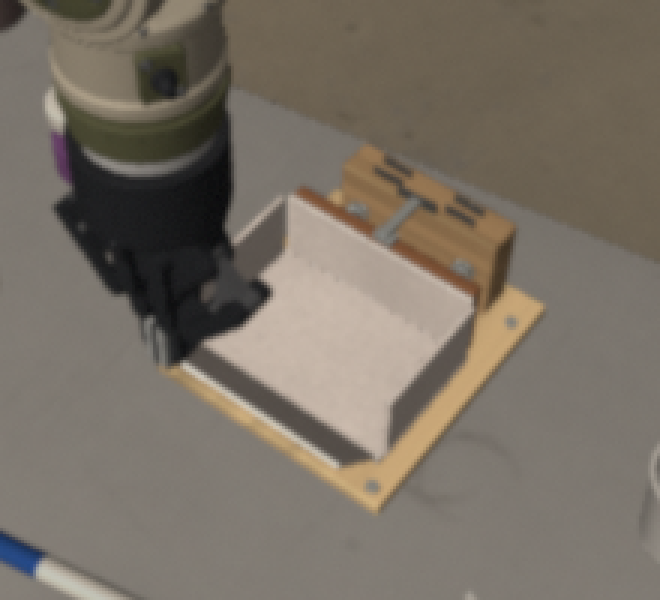

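Both end walls are upright: the right edge runs (473,304) to (389,401), as predicted for 1.57. Now the front wall.

Request:
{"method": "apply_moves", "body": {
  "travel": [
    [0, -3, 40],
    [0, -3, 80],
    [0, -3, 118],
    [-12, -3, 118],
    [-30, -3, 118]
  ],
  "yaw": [0, 0, 0, 0, 0]
}}

```text
time_s: 9.02
position: [0.4306, 0.048, 0.0228]
tool_rot: [0.059, 0.998, 0.001, -0.005]
force: [1.2, -0.3, 0.5]
width: 0.0001
grip_force: 0.0
```

Request:
{"method": "apply_moves", "body": {
  "travel": [
    [-4, 0, 0],
    [-8, 0, 0],
    [-12, 0, 0],
    [-14, 0, 0]
  ],
  "yaw": [0, 0, 0, 0]
}}

```text
time_s: 9.35
position: [0.449, 0.0457, 0.0265]
tool_rot: [0.059, 0.998, 0.0, -0.001]
force: [-3.3, 0.3, 2.5]
width: 0.0003
grip_force: 1.5
```

```bash
python3 w.py
```

```text
t 9.35 jig xyz mm [-99.9  -3.   26.5] yaw err 0.03 F jig [-3.3 -0.1  2.5] w 0.00025421936581860753 q [-0.08  0.21 -0.54  0.82  0.    0.04]
```

Request:
{"method": "apply_moves", "body": {
  "travel": [
    [-4, 0, -4],
    [-9, 0, -8],
    [-14, 0, -11],
    [-19, 0, -13],
    [-24, 0, -15]
  ],
  "yaw": [0, 0, 0, 0, 0]
}}

```text
time_s: 9.77
position: [0.4746, 0.0427, 0.0421]
tool_rot: [0.059, 0.998, 0.0, 0.001]
force: [-1.7, -0.7, -0.2]
width: -0.0001
grip_force: 0.4
```

Request:
{"method": "apply_moves", "body": {
  "travel": [
    [-4, 0, -1],
    [-8, 0, -2],
    [-12, 0, -2],
    [-16, 0, -2],
    [-16, 0, -2]
  ],
  "yaw": [0, 0, 0, 0, 0]
}}

```text
time_s: 10.18
position: [0.4889, 0.0409, 0.0431]
tool_rot: [0.059, 0.998, 0.0, -0.001]
force: [-5.3, 0.4, 2.1]
width: 0.0002
grip_force: 2.2
```

```bash
python3 w.py
```

```text
t 10.1833 jig xyz mm [-59.7  -3.1  43.1] yaw err 0.03 F jig [-5.3 -0.3  2.1] w 0.0001518665487336077 q [-0.08  0.26 -0.43  0.89  0.    0.04]
```

Request:
{"method": "apply_moves", "body": {
  "travel": [
    [-2, 0, 0],
    [-4, 0, 0],
    [-4, 0, 0],
    [-4, 0, 0]
  ],
  "yaw": [0, 0, 0, 0]
}}

```text
time_s: 10.52
position: [0.4914, 0.0406, 0.043]
tool_rot: [0.059, 0.998, 0.0, -0.002]
force: [-5.7, 1.0, 3.8]
width: -0.0001
grip_force: 3.1
```

```bash
python3 w.py; python3 - <<'E'
from h import *
x,y,t=np.load("fit.npy")[:3];c,s=np.cos(t),np.sin(t);W=lambda j:np.array([x+c*j[0]-s*j[1],y+s*j[0]+c*j[1],j[2]])
for n,box,z in(("scene",(300,225,34,22),.086),("top",(292,205,70,16),.086)):
    a=cv2.imread(f"pics/{n}0.png");b=bot.read_camera(n)[:,:,::-1].copy();i=bot.camera_info(n);cv2.imwrite(f"pics/{n}1.png",b)
    for d in range(0,31,5):
        pass
    k=lambda im:cv2.resize(im,None,fx=6,fy=6,interpolation=cv2.INTER_CUBIC)
    p0=proj(W((.058,-.03,z)),i)[0].astype(int) if n=="scene" else proj(W((.058,0.0,z)),i)[0].astype(int)
    r=9;T=k(a[p0[1]-r:p0[1]+r,p0[0]-r:p0[0]+r]);S=k(b[p0[1]-22:p0[1]+22,p0[0]-22:p0[0]+22])
    m=cv2.matchTemplate(S,T,cv2.TM_CCOEFF_NORMED);_,v,_,l=cv2.minMaxLoc(m);print(n,"shift",(np.array(l)/6-(22-r)).round(2),v,"per 10mm",(proj(W((.010,0,z)),i)-proj(W((0,0,z)),i))[0].round(2))
E
```

```text
t 10.5167 jig xyz mm [-57.2  -3.1  43. ] yaw err 0.02 F jig [-5.8  0.3  3.8] w -0.00012792524708019276 q [-0.08  0.26 -0.42  0.89  0.    0.04]
scene shift [ 2.83 -3.17] 0.9930809736251831 per 10mm [ 3.   -3.13]
top shift [ 0.83 -4.  ] 0.8158973455429077 per 10mm [ 0.54 -4.21]
```

Shuttle is at about 9.8 mm, and 5.8 N on the wrist agrees. Another 4 mm goes to mid-band.

Request:
{"method": "apply_moves", "body": {
  "travel": [
    [-2, 0, -1],
    [-4, 0, -1],
    [-4, 0, -1],
    [-4, 0, -1],
    [-4, 0, -1]
  ],
  "yaw": [0, 0, 0, 0, 0]
}}

```text
time_s: 11.03
position: [0.4937, 0.0403, 0.0432]
tool_rot: [0.059, 0.998, 0.0, -0.003]
force: [-7.2, 0.7, 1.1]
width: 0.0002
grip_force: 3.8
```

```bash
python3 w.py; python3 - <<'E'
from h import *
x,y,t=np.load("fit.npy")[:3];c,s=np.cos(t),np.sin(t);W=lambda j:np.array([x+c*j[0]-s*j[1],y+s*j[0]+c*j[1],j[2]])
a=cv2.imread("pics/scene0.png");b=bot.read_camera("scene")[:,:,::-1].copy();i=bot.camera_info("scene")
k=lambda im,f=6:cv2.resize(im,None,fx=f,fy=f,interpolation=cv2.INTER_CUBIC)
p0=proj(W((.058,-.03,.086)),i)[0].astype(int);r=9
T=k(a[p0[1]-r:p0[1]+r,p0[0]-r:p0[0]+r]);S=k(b[p0[1]-22:p0[1]+22,p0[0]-22:p0[0]+22])
m=cv2.matchTemplate(S,T,cv2.TM_CCOEFF_NORMED);_,v,_,l=cv2.minMaxLoc(m);print("shift",(np.array(l)/6-(22-r)).round(2),v)
cv2.imwrite("pics/fin.png",k(b[190:310,260:410],5))
E
```

```text
t 11.0333 jig xyz mm [-54.9  -3.1  43.2] yaw err 0.01 F jig [-7.3 -0.2  1.1] w 0.0001512325736809644 q [-0.08  0.27 -0.41  0.89  0.    0.04]
shift [ 3.83 -3.67] 0.9936851859092712
```

View pics/fin.png

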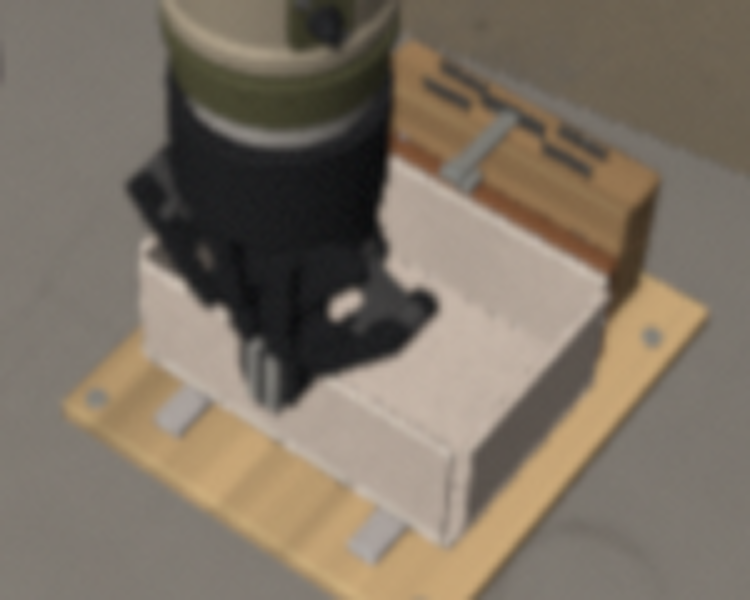

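All three walls are upright, and the pointer at about (515,115) sits between the ridge pairs. I'll nudge it to the centre and let it settle.

Request:
{"method": "apply_moves", "body": {
  "travel": [
    [-1, 0, 0],
    [-2, 0, 0],
    [-2, 0, 0],
    [-2, 0, 0],
    [-2, 0, 0]
  ],
  "yaw": [0, 0, 0, 0, 0]
}}

```text
time_s: 11.5
position: [0.4952, 0.0401, 0.0431]
tool_rot: [0.059, 0.998, 0.0, -0.003]
force: [-9.3, 0.7, 1.9]
width: 0.0001
grip_force: 4.3
```

Request:
{"method": "apply_moves", "body": {
  "travel": [
    [0, 0, 0],
    [0, 0, 0],
    [0, 0, 0],
    [0, 0, 0],
    [0, 0, 0]
  ],
  "yaw": [0, 0, 0, 0, 0]
}}

```text
time_s: 11.92
position: [0.4952, 0.0401, 0.0432]
tool_rot: [0.059, 0.998, 0.0, -0.003]
force: [-8.8, -0.3, 2.2]
width: 0.0001
grip_force: 4.3
```

Request:
{"method": "apply_moves", "body": {
  "travel": [
    [0, 0, 0],
    [0, 0, 0],
    [0, 0, 0],
    [0, 0, 0],
    [0, 0, 0]
  ],
  "yaw": [0, 0, 0, 0, 0]
}}

```text
time_s: 12.33
position: [0.4952, 0.0401, 0.0432]
tool_rot: [0.059, 0.998, 0.0, -0.003]
force: [-8.7, 0.6, 1.5]
width: -0.0001
grip_force: 4.3
```

```bash
python3 w.py
```

```text
t 12.3333 jig xyz mm [-53.3  -3.1  43.2] yaw err 0.01 F jig [-8.7 -0.4  1.5] w -0.000126660409640969 q [-0.08  0.27 -0.41  0.9   0.    0.04]
```

```bash
python3 -c "
from bench import bot
print(bot.job_done())"
```

```text
the job is handed in; nothing more can be done
None
```

The job is handed in: the left, right and then front walls stand upright, and the fingers hold the tray against the fence with a steady 8.7 N. That is about mid-band between the ridges (5–12 N); the pointer was last seen between them just before the final 2 mm nudge, and the force was steady after it.

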